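# Put a battery pack on charge under the dock's sprung cover

## Task

Put the tall slim battery pack on charge: with its lower end lift the charging dock's self-closing cover, hold the cover open while you slide the pack upright down into the well, push the pack fully home, and let the cover spring shut over it. Work gently, without forcing the pack, cover or dock, and leave the other things on the bench where they are.

Things in the scene. Friction and masses are not known exactly. Their poses are not given: they have to be found in the camera images.
- pack: the battery pack to charge: an upright black block with a grey band round its top, 28 mm (its x) by 46 mm (its y) by 104 mm tall (its z), about 0.28 kg; the only block so tall and slim. Origin: centre of its underside, z up. It is alike both ways round (a half turn about z makes no difference)
- dock: the charging dock, a heavy grey block fixed to the bench on a 10 mm foot frame. Origin on the bench under the well's axis; x points from the cover's free lip to its hinge, y along the hinge, z up. Well block: x from -23 to +23 mm, y +-62 mm, flat top (deck) 106 mm above the bench; behind it (x 23 to 113 mm) the electronics housing, up to 82 mm high
- well_mouth (a point): centre of the well's mouth in the deck, 106 mm above the bench; axes as the dock's. The well is an upright pocket 30 mm (x) by 48 mm (y), with a 2 mm bevel round the mouth: the pack goes in upright, its y along this y, with 1 mm of play on each side. From 30 mm depth two spring leaves in the y walls grip it: it takes 4 to 15 N to slide, stays where it is left
- contact_block (a joint): travel (m) of the sprung contact block deep in the well, on which the pack ends up; 0 free, pressed down it yields 1 mm per 12 N, 4 mm at most. It waits 78 to 86 mm below the mouth, as the dock is set, out of sight: feel for it. Home, the pack's underside bears on it and its top stands 17 to 26 mm above the deck
- cover (a joint): the black hood over the well, 68 mm wide (y), 27 mm high, 3 mm walls, open below: its angle in rad, 0 shut, growing as the free lip rises, stop at 1.9. A spring shuts it: 0.075 N m shut, 0.17 N m at the stop (1.5 to 3 N at the lip). Held open it leans with its lip on the pack or on what stands over the well, the lip then 56 mm above the deck: wide parts of a hand coming down there would jam on it
- cover_hinge (a point): middle of the cover's hinge line, which runs along the dock's y at x = +18 mm, 4 mm above the deck, between two small ears at y = +-38 mm that rise 11 mm above the deck
- cover_lip (a point): lower edge of the middle of the cover's free lip, a 9 mm deep flange, 3 mm thick, along the foot of the hood's front; 52 mm from the hinge line; moves with the cover. Shut, it stands at x = -34 mm in the dock's frame, 4 mm above the deck, and so overhangs the dock's front face by 11 mm, free from below
- wide_pack: another black battery pack, 52 x 46 mm and 88 mm tall; stays where it is. Origin: centre of its underside
- short_pack: another black battery pack, 28 x 46 mm and 62 mm tall; stays where it is. Origin: centre of its underside
- breaker: a white circuit breaker, 18 (x) by 85 (y) mm at its foot, 78 mm tall with its toggle; stays where it is. Origin: centre of its underside
- screwdriver: a black-handled screwdriver lying on the bench, 190 mm long; stays where it is
- tape_roll: a roll of black tape, 68 mm across, 19 mm high, lying flat; stays where it is
- mug: a white mug, 82 mm across, 92 mm high; stays where it is
- multimeter: a black multimeter lying on its back, 150 x 75 x 34 mm; stays where it is

How it is judged (in metres and radians):
On the way, in this order (a step that is already met when the one before it is completed fails the run):
1. the cover is held open (by at least 0.7 rad) with the pack in the grip (value of joint cover above 0.7 rad and contact force between the fingers and pack above 1 N), for 0.1 s.
2. the pack is in the well (10 mm deep or more) while the cover is held open (value of joint cover above 0.7 rad and z of pack in the frame of well_mouth below -0.01 m and horizontal distance between pack and well_mouth below 0.006 m), for 0.1 s.
At the end, for the whole second after the job is handed in: the pack stands upright in the well, fully home (its underside at least 77.5 mm below the deck and bearing on the sprung contact block, which is pressed down by more than 0.1 mm), at rest and released, and the cover is shut (within 0.05 rad) (value of joint contact_block above 0.0001 m and z of pack in the frame of well_mouth below -0.0775 m and horizontal distance between pack and well_mouth below 0.004 m and angle between pack's own z axis and vertical below 0.06 rad and value of joint cover below 0.05 rad and linear speed of pack below 0.02 m/s); the robot touches nothing.
It fails at once if anything presses on the dock, its cover or its well with more than 60 N in all (contact force between anything else and dock above 60 N).
It fails at once if the pack is rammed down: the sprung contact block is pressed in by more than 2.5 mm (30 N) (value of joint contact_block above 0.0025 m).
It fails at once if another thing on the bench is moved by more than 20 mm (distance of any of wide_pack, short_pack, breaker, screwdriver, tape_roll, mug, multimeter from where it was at the start of the episode above 0.02 m).
It also fails if it takes over 72 s, if anything falls off the work surface, if the arm or the gripper's body presses on something with over 40 N, if the wrist force passes 120 N, or if a joint passes its speed limit or range.

## Robot

A 7-joint arm with a two-finger parallel gripper is mounted at the origin on the work surface. World frame = base frame: x ahead of the robot, y to its left, z up, the work surface at z = 0. Lengths are in m, angles in degrees, forces in N, time in s.
With the tool pointing down it reaches from about 0.425 to 0.875 m from the base axis. Payload 4.7 kg.
Tool frame: the origin (TCP) lies on the centre line of the jaws, within the pads' length; the fingertips stand env.nose_length ahead of it and the grasp point (between the pads) lies 8 mm behind it (env.nose_length is the distance from the TCP to the fingertips, in m); y points along the fingers, z is the direction in which the jaws open and shut, and the axes are right-handed (so a half turn about y gives the same grasp; the last joint's range is limited). The gripper opens to 87 mm and grips with 3 to 60 N. Pads are 19 mm wide; open, the fingers measure 117 mm over their backs; the gripper's body (75 mm by 190 mm) begins 51 mm behind the grasp point.
Start: joints at [73.86, 18.392, -4.016, 83.108, 1.295, 78.541, -3.26], TCP at [0.189, -0.622, 0.234] pointing down, gripper open.
Joint ranges: [-163.93, 163.93], [-17.29, 119.83], [-79.2, 71.16], [3.27, 140.29], [-89.18, 269.18], [5.43, 117.66], [-154.24, 154.24]. Speed limits (degrees/s): [147.25, 147.25, 180, 180, 180, 180, 180].

## Interface

Orientations are given as [roll, pitch, yaw] about the fixed x, y, z axes, in that order (R = Rz(yaw) Ry(pitch) Rx(roll)).
In Python, from cell import env, read_camera, camera_info, job, models gives the robot as it stands.
- The arm moves only by the tool move_arm, never from a script. Its argument "moves" is a list of rows, each a list of 6 numbers: the shift along the tool's x, y, z in mm, then the turn, a rotation vector about the tool's x, y, z in degrees. In form: [[x, y, z, ax, ay, az], ...]. A call has 1 to 20 rows; each row is the pose to reach, as a shift and turn from the pose commanded when the call began, along the tool's axes at that moment; what a row does not reach only later rows make up. A row lasts 1/12 s, in which the tool goes at most 41.7 mm and 7.16 degrees, less where a joint would pass 70% of its speed; a pose out of reach is approached as far as the arm can. A call with a gripper value outside its range is refused whole. "claw" is the finger opening in mm, from 0 to 87, set as the call begins (left out, the last holds). The fingers move at their own pace and stop on an object; "newtons" is the grip in N (left out, the last holds). Time passes only in rows, so rows that repeat a pose let the fingers close. It gives the time, the measured TCP pose, the force and the opening at its end, in the units of the state.
- env.get_obs(): the state, without advancing time (a new reading comes with each control period).
- read_camera(name): name is "scene" or "top"; returns (picture, depth): 400x640x3 uint8, red, green, blue; 400x640 float32, m along the optical axis (not along the pixel's ray), 0 where there is no reading.
- camera_info(name): a dict with "fx", "fy", "cx", "cy" (pixels), "distortion" ([k1, k2, p1, p2, k3] as OpenCV has them; the pictures are not rectified), "R" (3x3) and "t" (3): a world point X has camera coordinates R X + t. Camera axes: x right, y down, z forward; pixel columns grow to the right and rows downward; lengths in m; the calibration is good to about 2 mm. A picture is of the moment at which its call begins. camera_info takes no time and is no camera call.
- job.sign_off(): hands the job in, once; it reports no verdict.
Trained networks look in the newest picture that a camera, given by its name, has taken for a name from the list of things; names that differ only in an ending like _2 or _b are one class to them, and where a whole thing is asked for, a point or a joint stands for the part that bears it (a point fixed in the world has none). Each returns a list of dicts, best first, with "score" (0 to 1); they miss things now and then, are a little off and sometimes report something else, mostly with a low value. They report only what shows in the picture. A call takes as long as a camera call.
- models.spot_in(target, camera): "point" ([x, y, z] in m, in world coordinates, good to about 4 mm: the middle of the surface that is visible of it).
- models.cut_out(target, camera): "mask" (400x640 bool, what is visible of it).
The state is a dict: "time_s": time; "qpos": joint angles; "joint_velocities": joint speeds; "effort": joint torques, N m; "tool_pos": TCP position; "tool_rot": TCP orientation; "force": force on the tool from outside, world axes, zero at the start; "wrist_torque": the same for the moment, N m; "grip_width": finger opening in m.
Only numpy, scipy, OpenCV 4.12 (cv2) and the standard library are available. Lean on these libraries where they do the work, as an engineer would, in place of code of your own. Each camera call takes 0.05 s, during which the arm holds its last target.

## Working session

There is one attempt and no reset: what is moved stays moved. The work goes in short steps, Python scripts to look and compute and a tool call to move; the robot and the scene stay as the last step left them, time stands still between calls to the robot, and variables do not carry over. Pictures are saved under pics/ and viewed, and the job is handed in when it is done.

Besides the shell and the picture viewer there is one more tool, called after ">>>" by a JSON object that holds its "name" and its "arguments". move_arm: Moves the arm, as the interface text tells. Its arguments: {"type":"object","properties":{"moves":{"type":"array","items":{"type":"array","items":{"type":"number"}}},"claw":{"type":"number"},"newtons":{"type":"number"}},"required":["moves"]}

```bash
ls; mkdir -p pics; python3 - <<'E'
from cell import env, read_camera, camera_info, job, models
import cv2
o=env.get_obs(); print(o); print(env.nose_length)
for c in ("scene","top"):
    p,d=read_camera(c); cv2.imwrite(f"pics/{c}0.png",p[:,:,::-1])
    i=camera_info(c); print(c,i)
    for n in ("pack","dock","cover","cover_lip","wide_pack","short_pack","breaker"):
        try: print(n,[(r['score'].__round__(2),[round(float(v),3) for v in r['point']]) for r in models.spot_in(n,c)][:3])
        except Exception as e: print(n,e)
E
```

```text
pics
{'time_s': 0.0, 'qpos': array([73.85892082, 18.43779904, -4.01628337, 83.17428605,  1.29776417,
       78.53909693, -3.2574036 ]), 'joint_velocities': array([ 0.02367284, -0.01416234, -0.09227454,  0.15654525, -0.08271192,
       -0.01509149, -0.01598917]), 'effort': array([ 1.29491771e-03, -4.91288567e+01, -4.03579753e-01, -3.12533927e+01,
       -6.40462409e-02,  4.38146282e-02,  1.72934147e-04]), 'tool_pos': array([ 0.18928147, -0.6212896 ,  0.23248128]), 'tool_rot': array([-9.01057853e+01, -8.11383434e-03, -1.63045316e+02]), 'force': array([-0.19786134, -0.58572148, -0.02725499]), 'wrist_torque': array([ 0.03467344, -0.01255388, -0.0224267 ]), 'grip_width': 0.0871615829994364}
0.011
scene {'fx': 401.6909462565571, 'fy': 401.6909462565571, 'cx': 319.91944230556095, 'cy': 196.68027294980368, 'distortion': array([-0.06882087,  0.        ,  0.        ,  0.        ,  0.        ]), 'R': array([[ 0.19682835,  0.98037224, -0.01135244],
       [ 0.58510575, -0.12674635, -0.80099102],
       [-0.78670824,  0.15101537, -0.59856871]]), 't': array([-0.0455846 , -0.24951593,  1.53073296])
[... 482 characters left out ...]
037,  0.        ,  0.        ,  0.        ,  0.        ]), 'R': array([[-0.02195407, -0.99967351, -0.01307245],
       [-0.9873599 ,  0.02373287, -0.1567073 ],
       [ 0.15696639,  0.00946685, -0.98755857]]), 't': array([-0.02601519,  0.58026034,  1.0045909 ])}
pack [(0.78, [0.466, 0.285, 0.102])]
dock [(0.72, [0.501, -0.112, 0.078])]
cover [(0.93, [0.543, -0.107, 0.134])]
cover_lip [(0.67, [0.538, -0.106, 0.137]), (0.35, [0.725, -0.013, 0.021])]
wide_pack [(0.89, [0.613, 0.27, 0.087]), (0.19, [0.395, -0.305, 0.02])]
short_pack [(0.79, [0.469, 0.132, 0.064]), (0.21, [0.498, -0.111, 0.078])]
breaker [(0.84, [0.612, 0.134, 0.042]), (0.56, [0.466, 0.283, 0.102]), (0.17, [0.539, -0.11, 0.135])]
```

View pics/scene0.png

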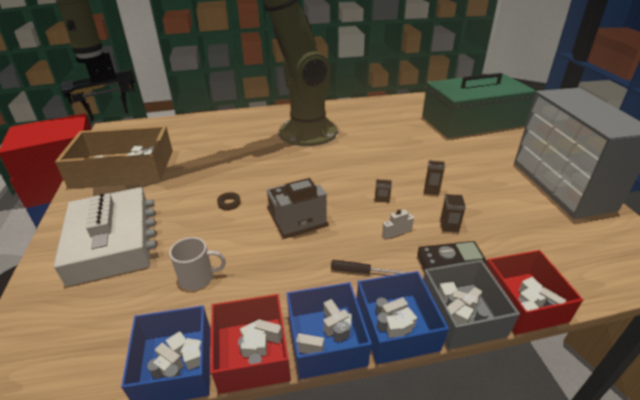

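View pics/top0.png

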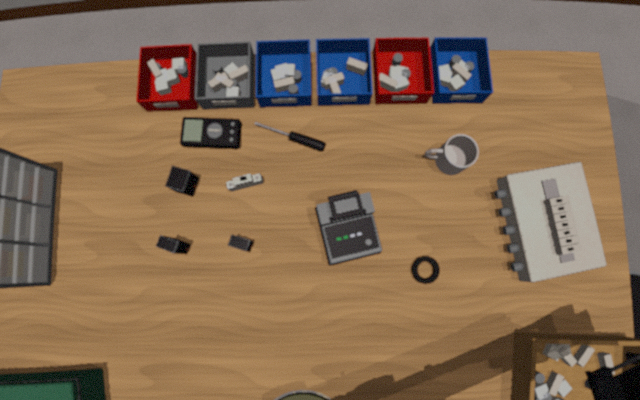

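The dock sits near (0.54, -0.11) with its lip on the far side. The tall pack is at about (0.47, 0.285). Next I'll measure the point clouds more exactly.

```bash
cat > h.py <<'E'
import numpy as np, cv2
from cell import env, read_camera, camera_info, job, models
def cloud(cam,d):
    i=camera_info(cam);K=np.array([[i['fx'],0,i['cx']],[0,i['fy'],i['cy']],[0,0,1]])
    v,u=np.mgrid[0:400,0:640]
    n=cv2.undistortPoints(np.stack([u,v],-1).reshape(-1,1,2).astype(float),K,i['distortion']).reshape(400,640,2)
    P=np.dstack([n*d[...,None],d]); W=(P-i['t'])@i['R']
    W[d==0]=np.nan
    return W
def proj(cam,X):
    i=camera_info(cam);K=np.array([[i['fx'],0,i['cx']],[0,i['fy'],i['cy']],[0,0,1]])
    return cv2.projectPoints(np.array(X,float).reshape(-1,3),cv2.Rodrigues(i['R'])[0],i['t'],K,i['distortion'])[0].reshape(-1,2)
E
python3 - <<'E'
from h import *
for c in ("scene","top"):
    p,d=read_camera(c); W=cloud(c,d); out=dict(p=p,d=d,W=W)
    for n in ("pack","dock","cover"):
        m=models.cut_out(n,c)[0]['mask']; out[n]=m
        w=W[m]; w=w[~np.isnan(w[:,0])]
        print(c,n,m.sum(),np.percentile(w,[2,50,98],axis=0).round(3).tolist())
    np.savez(f"{c}.npz",**out)
    a=(p[170:280,130:410] if c=="top" else p[130:260,240:480])[:,:,::-1]
    cv2.imwrite(f"pics/{c}z.png",cv2.resize(a,None,fx=2.8 if c=="top" else 3.3,fy=2.8 if c=="top" else 3.3,interpolation=cv2.INTER_CUBIC))
    bench=W[...,2]; print('bench z', np.nanmedian(bench[270:300,200:500] if c=="top" else bench[240:250,300:330]))
E
```

```text
scene pack 567 [[0.454, 0.271, 0.005], [0.476, 0.29, 0.064], [0.487, 0.312, 0.106]]
scene dock 2856 [[0.447, -0.192, 0.004], [0.556, -0.124, 0.073], [0.574, -0.049, 0.139]]
scene cover 671 [[0.606, 0.087, -0.001], [0.625, 0.125, 0.036], [0.635, 0.171, 0.073]]
bench z 0.00045849191530641904
top pack 1799 [[0.71, 0.146, 0.009], [0.745, 0.216, 0.033], [0.785, 0.291, 0.041]]
top dock 3700 [[0.422, -0.181, 0.002], [0.498, -0.114, 0.078], [0.568, -0.05, 0.139]]
top cover 761 [[0.514, -0.14, 0.11], [0.541, -0.107, 0.137], [0.573, -0.075, 0.141]]
bench z -0.00013322056908067403
```

View pics/scenez.png

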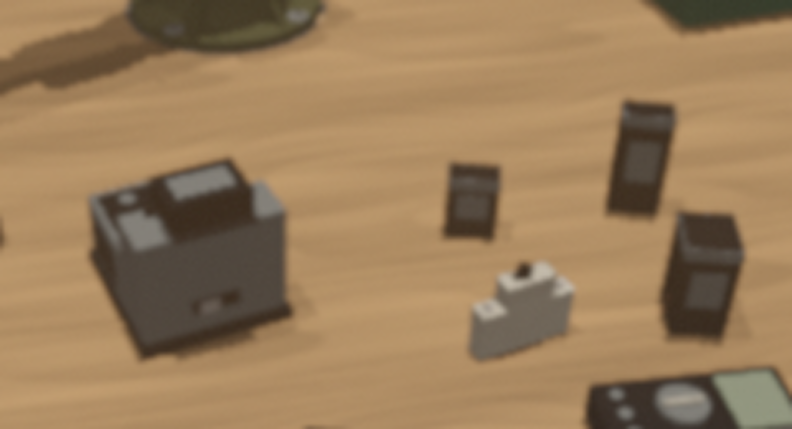

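View pics/topz.png

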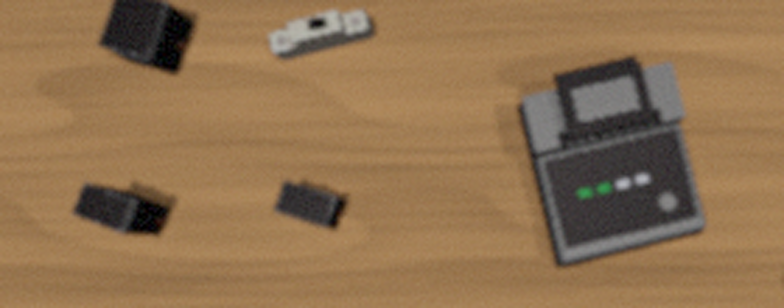

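```bash
python3 - <<'E'
from h import *
S=np.load('scene.npz');T=np.load('top.npz')
# slabs within boxes
def rect(pts,name):
    r=cv2.minAreaRect((pts[:,:2]*1000).astype(np.float32)); print(name,len(pts),np.round(r[0],1),np.round(r[1],1),round(r[2],2), 'zmed',np.median(pts[:,2]).round(4))
for nm,D in (('scene',S),('top',T)):
    W=D['W'].reshape(-1,3); W=W[~np.isnan(W[:,0])]
    b=lambda x0,x1,y0,y1,z0,z1: W[(W[:,0]>x0)&(W[:,0]<x1)&(W[:,1]>y0)&(W[:,1]<y1)&(W[:,2]>z0)&(W[:,2]<z1)]
    rect(b(.4,.54,.22,.36,.099,.11),nm+' packtop')
    rect(b(.4,.65,-.25,.0,.102,.111),nm+' deck')
    rect(b(.4,.65,-.25,.0,.076,.088),nm+' housing')
    rect(b(.4,.65,-.25,.0,.13,.145),nm+' hoodtop')
    rect(b(.4,.65,-.25,.0,.112,.145),nm+' hood')
E
```

```text
scene packtop 109 [465.4 296.5] [47.5 32.7] 70.18 zmed 0.1044
scene deck 245 [ 541.4 -110.6] [ 56.7 125.2] 12.46 zmed 0.1066
scene housing 229 [ 506.7 -117.5] [114.3 124.7] 11.47 zmed 0.0809
scene hoodtop 362 [ 540.5 -110.8] [50.5 69.1] 11.76 zmed 0.1377
scene hood 615 [ 544.  -113.9] [59.  75.7] 13.03 zmed 0.1352
top packtop 255 [466.2 296.5] [47.1 28.7] 69.65 zmed 0.1037
top deck 484 [ 543.5 -108.4] [ 57.6 121.8] 12.83 zmed 0.1058
top housing 844 [ 477.8 -119.6] [ 79.2 117.8] 11.13 zmed 0.0784
top hoodtop 658 [ 539.5 -109.2] [47.  66.5] 12.89 zmed 0.1371
top hood 754 [ 543.5 -108.2] [56.8 80.9] 12.45 zmed 0.1367
```

```bash
python3 - <<'E'
from h import *
S=np.load('scene.npz');T=np.load('top.npz')
W=S['W'].reshape(-1,3); W=W[~np.isnan(W[:,0])]
yaw0=np.radians(-168.); 
def fr(P,c,yaw): # to dock frame
    R=np.array([[np.cos(yaw),-np.sin(yaw)],[np.sin(yaw),np.cos(yaw)]]); return (P[:,:2]-c)@R
c=np.array([.543,-.109])
L=fr(W,c,yaw0); m=(W[:,2]>.02)&(W[:,2]<.098)&(abs(L[:,0]+.023)<.008)&(abs(L[:,1])<.055)
P=W[m]; q=P[:,:2]
for _ in range(5):
    ctr=q.mean(0);u,s,v=np.linalg.svd(q-ctr);r=(q-ctr)@v[1]; q=q[abs(r)<2.5*np.std(r)]
d=v[0]; print('front face n',len(q),'std',np.std(r),'yaw of y axis',np.degrees(np.arctan2(d[1],d[0])),ctr)
# residual vs z
# grad of occupancy: extents in dock frame for various slabs
yaw=np.arctan2(d[1],d[0])+ (np.pi/2); 
print('yaw cand',np.degrees(yaw))
for nm,D in (('scene',S),('top',T)):
    A=D['W'].reshape(-1,3);A=A[~np.isnan(A[:,0])]
    for yw in (-167,-168,-169):
        L=fr(A,c,np.radians(yw))*1000; z=A[:,2]*1000
        def ext(mask,k):
            return np.percentile(L[mask][:,k],[0.5,2,98,99.5]).round(1)
        base=(abs(L[:,0])<130)&(abs(L[:,1])<80)
        print(nm,yw,'deck y',ext(base&(abs(z-106)<4)&(abs(L[:,0])<20),1),'hood x',ext(base&(abs(z-136)<4),0),'hood y',ext(base&(abs(z-136)<4),1),
          'front x',np.median(L[base&(z>20)&(z<98)&(abs(L[:,0]+23)<8)&(abs(L[:,1])<55)][:,0]).round(2) if nm=='scene' else '', 'house y',ext(base&(abs(z-80)<4)&(L[:,0]>40)&(L[:,0]<100),1))
E
```

```text
front face n 781 std 0.0010826917068859545 yaw of y axis -77.87648531706857 [ 0.5599071  -0.10686451]
yaw cand 12.123514682931422
scene -167 deck y [-60.7 -59.7  63.1  63.7] hood x [-21.4 -20.4  27.2  27.9] hood y [-32.4 -31.8  34.8  35.3] front x -16.93 house y [20.1 25.9 56.3 56.4]
scene -168 deck y [-61.  -59.7  63.1  63.7] hood x [-21.4 -20.5  27.2  27.9] hood y [-32.4 -31.9  34.9  35.4] front x -16.97 house y [21.6 27.3 57.4 57.5]
scene -169 deck y [-61.2 -59.8  63.   63.6] hood x [-21.6 -20.8  27.2  28.2] hood y [-32.7 -31.8  35.   35.4] front x -17.02 house y [23.  28.7 58.6 58.7]
top -167 deck y [-61.3 -60.4  59.2  59.9] hood x [-19.9 -19.5  26.1  26.8] hood y [-33.5 -32.7  30.8  31.9] front x  house y [-55.9 -54.1  51.4  53.3]
top -168 deck y [-61.3 -60.4  59.1  59.7] hood x [-19.9 -19.1  26.3  26.7] hood y [-33.6 -32.6  30.9  31.9] front x  house y [-54.9 -53.1  52.3  54.5]
top -169 deck y [-61.3 -60.4  59.   60.1] hood x [-20.2 -19.3  26.2  27.2] hood y [-33.5 -32.6  31.   32.2] front x  house y [-53.9 -52.2  53.3  55.3]
```

```bash
cat >> h.py <<'E'
from scipy.spatial.transform import Rotation as Ro
def toolR(yawz,tilt=0.,tdir=None):
    """tool down, jaw (tool z) at world angle yawz deg; tilt deg about tool z (after)"""
    R=Ro.from_euler('xyz',[-90,0,yawz-90],degrees=True)
    return R*Ro.from_rotvec([0,0,np.radians(tilt)])
def cur():
    o=env.get_obs(); return np.array(o['tool_pos']),Ro.from_euler('xyz',o['tool_rot'],degrees=True),o
def row(p,R,base=None):
    P0,R0,_=cur() if base is None else base
    t=R0.inv().apply(np.array(p)-P0)*1000; rv=np.degrees((R0.inv()*R).as_rotvec())
    return [round(float(v),1) for v in np.r_[t,rv]]
E
python3 - <<'E'
from h import *
print(cur()[1].as_matrix().round(3))
y0=-73
for az,yaw in ((-50,-45),(-25,-10),(0,25),(32.4,70)):
    r=.6 if az!=32.4 else np.hypot(.466,.2965)
    p=[r*np.cos(np.radians(az)),r*np.sin(np.radians(az)),.25]
    print(az,np.round(p,3),row(p,toolR(yaw)))
E
```

```text
[[-0.957 -0.     0.292]
 [-0.292 -0.    -0.957]
 [ 0.    -1.     0.   ]]
-50 [ 0.386 -0.46   0.25 ] [-235.0, -16.4, -97.9, -0.0, -28.0, 0.0]
-25 [ 0.544 -0.254  0.25 ] [-446.3, -16.4, -248.9, -0.0, -63.0, 0.0]
0 [0.6  0.   0.25] [-574.0, -16.5, -475.1, 0.0, -98.0, 0.0]
32.4 [0.466 0.296 0.25 ] [-532.4, -16.5, -797.1, 0.0, -143.0, 0.0]
```

>>> {"name": "move_arm", "arguments": {"moves": [[-235,-16,-98,0,-28,0],[-235,-16,-98,0,-28,0],[-235,-16,-98,0,-28,0],[-235,-16,-98,0,-28,0],[-235,-16,-98,0,-28,0],[-235,-16,-98,0,-28,0],[-446,-16,-249,0,-63,0],[-446,-16,-249,0,-63,0],[-446,-16,-249,0,-63,0],[-446,-16,-249,0,-63,0],[-446,-16,-249,0,-63,0],[-446,-16,-249,0,-63,0],[-574,-16,-475,0,-98,0],[-574,-16,-475,0,-98,0],[-574,-16,-475,0,-98,0],[-574,-16,-475,0,-98,0],[-574,-16,-475,0,-98,0],[-574,-16,-475,0,-98,0],[-574,-16,-475,0,-98,0],[-574,-16,-475,0,-98,0]], "claw": 87}}

```text
time_s: 2.87
tool_pos: [0.6003, 0.0085, 0.2501]
tool_rot: [-89.8, 0.2, -64.4]
force: [-0.2, -0.3, 1.0]
grip_width: 0.0869
```

```bash
python3 - <<'E'
from h import *
print(row([.466,.2965,.25],toolR(70)),row([.466,.2965,.076],toolR(70)),cur()[2]['qpos'])
E
```

```text
[-317.8, 1.1, 3.1, -0.2, -44.4, -0.1] [-317.2, 175.1, 2.6, -0.2, -44.4, -0.1] [ 30.53105195  15.86491461 -40.7370995   88.09711036  10.20743959
  79.80338627  14.64481788]
```

>>> {"name": "move_arm", "arguments": {"moves": [[-318,1,3,0,-44.5,0],[-318,1,3,0,-44.5,0],[-318,1,3,0,-44.5,0],[-318,1,3,0,-44.5,0],[-318,1,3,0,-44.5,0],[-318,1,3,0,-44.5,0],[-318,1,3,0,-44.5,0],[-318,1,3,0,-44.5,0],[-318,1,3,0,-44.5,0],[-318,1,3,0,-44.5,0],[-318,1,3,0,-44.5,0],[-318,1,3,0,-44.5,0]]}}

```text
time_s: 3.87
tool_pos: [0.4699, 0.2874, 0.2483]
tool_rot: [-90.1, -0.0, -20.8]
force: [-0.6, -1.0, 0.1]
grip_width: 0.0871
```

```bash
python3 - <<'E'
from h import *
print(cur()[2]['tool_rot'],row([.466,.2965,.25],toolR(70)),row([.466,.2965,.076],toolR(70)),cur()[2]['qpos'])
p,d=read_camera('scene'); a=p[60:260,380:520,::-1]
cv2.imwrite('pics/s1.png',cv2.resize(a,None,fx=3,fy=3))
E
```

```text
[-9.00538927e+01 -2.73274337e-02 -2.07503926e+01] [-6.9, -1.7, 7.1, 0.1, -0.8, 0.0] [-7.0, 172.3, 7.3, 0.1, -0.8, 0.0] [ 15.65392054  11.97069676 -56.31777173  94.627502    10.18206571
  78.87393458  27.17861109]
```

View pics/s1.png

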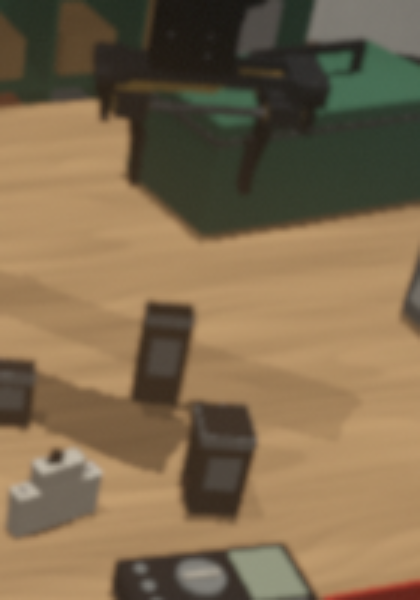

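>>> {"name": "move_arm", "arguments": {"moves": [[0,0,0,0,0,0],[0,0,0,0,0,0],[0,0,0,0,0,0]]}}

```text
time_s: 4.17
tool_pos: [0.469, 0.2888, 0.2485]
tool_rot: [-90.0, -0.0, -20.6]
force: [-0.3, 0.7, 0.9]
grip_width: 0.0871
```

```bash
python3 - <<'E'
from h import *
print(cur()[2]['tool_rot'],row([.466,.2965,.25],toolR(70)),row([.466,.2965,.076],toolR(70)),cur()[2]['qpos'])
E
```

```text
[-9.00102157e+01 -2.74842344e-03 -2.06265132e+01] [-5.6, -1.5, 6.1, 0.0, -0.6, 0.0] [-5.6, 172.5, 6.1, 0.0, -0.6, 0.0] [ 15.60807001  11.96801896 -56.4259621   94.62759151  10.14933198
  78.86663374  27.15712499]
```

>>> {"name": "move_arm", "arguments": {"moves": [[-5.5,0,6,0,-0.6,0],[-5.5,40,6,0,-0.6,0],[-5.5,80,6,0,-0.6,0],[-5.5,110,6,0,-0.6,0],[-5.5,110,6,0,-0.6,0],[-5.5,110,6,0,-0.6,0],[-5.5,110,6,0,-0.6,0]]}}

```text
time_s: 4.75
tool_pos: [0.4663, 0.2984, 0.1404]
tool_rot: [-89.9, -0.1, -19.9]
force: [0.1, 0.7, 0.3]
grip_width: 0.087
```

```bash
python3 - <<'E'
from h import *
print(cur()[2]['tool_rot'],row([.466,.2965,.076],toolR(70)))
E
```

```text
[-8.98731524e+01 -6.85598309e-02 -1.99098660e+01] [0.3, 64.4, -2.0, -0.1, 0.1, 0.1]
```

Tool x is within 0.3 mm. Now I'll go down, close gently, then grip firmly.

>>> {"name": "move_arm", "arguments": {"moves": [[0,35,-2,0,0,0],[0,55,-2,0,0,0],[0,64,-2,0,0,0],[0,64,-2,0,0,0],[0,64,-2,0,0,0]]}}

```text
time_s: 5.17
tool_pos: [0.4659, 0.2961, 0.0763]
tool_rot: [-89.9, -0.1, -19.9]
force: [0.4, -0.7, -0.2]
grip_width: 0.0872
```

>>> {"name": "move_arm", "arguments": {"moves": [[0,0,0,0,0,0],[0,0,0,0,0,0],[0,0,0,0,0,0],[0,0,0,0,0,0],[0,0,0,0,0,0],[0,0,0,0,0,0],[0,0,0,0,0,0],[0,0,0,0,0,0]], "claw": 40, "newtons": 40}}

```text
time_s: 5.83
tool_pos: [0.465, 0.2954, 0.0746]
tool_rot: [-90.0, -0.0, -19.9]
force: [-1.5, 0.2, -0.0]
grip_width: 0.0457
```

```bash
python3 - <<'E'
from h import *
P,R,o=cur(); print(P,o['tool_rot'],o['qpos'],o['force'])
p,d=read_camera('scene'); a=p[60:260,380:520,::-1]
cv2.imwrite('pics/s2.png',cv2.resize(a,None,fx=3,fy=3))
E
```

```text
[0.46498755 0.29544192 0.07457899] [-8.99690787e+01 -2.72511164e-03 -1.99466471e+01] [  9.60014164  22.3911453  -52.49390932 106.19027508  20.14720104
  61.24963951  19.34998429] [-1.49895908  0.2236719  -0.01461681]
```

View pics/s2.png

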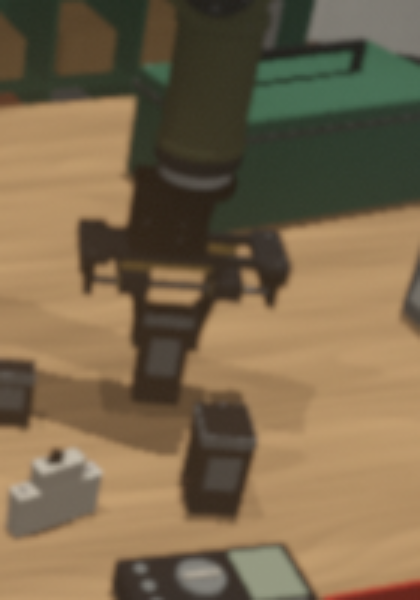

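```bash
cat >> h.py <<'E'
C=np.array([.537,-.1105]); YAW=-167.88; TZ=YAW+270
def dock2w(x,y,z):
    c,s=np.cos(np.radians(YAW)),np.sin(np.radians(YAW))
    return np.array([C[0]+c*x-s*y,C[1]+s*x+c*y,.106+z])
L=.0746
def tcp_for_corner(x,z,a,y=0.):
    """corner (hinge side bottom edge) in dock frame, m above deck; tilt a deg"""
    s,c=np.sin(np.radians(a)),np.cos(np.radians(a))
    return dock2w(x-L*s-.014*c,y,z+L*c-.014*s), toolR(TZ,a)
E
python3 - <<'E'
from h import *
P,R,_=cur()
print(row([P[0],P[1],.27],R))
print(row([.6*np.cos(.21),.6*np.sin(.21),.27],toolR(86)))
p,_=tcp_for_corner(-.06,.08,0);print(p);
print(row(p,toolR(TZ)))
E
```

```text
[0.0, -195.4, 0.1, 0.0, 0.0, 0.0]
[172.6, -195.4, -118.5, -0.0, -15.9, 0.0]
[ 0.60935054 -0.09496297  0.2606    ]
[268.9, -186.1, -317.7, -0.0, -32.1, 0.0]
```

>>> {"name": "move_arm", "arguments": {"moves": [[0,-20,0,0,0,0],[0,-50,0,0,0,0],[0,-90,0,0,0,0],[0,-130,0,0,0,0],[0,-170,0,0,0,0],[0,-195,0,0,0,0],[0,-195,0,0,0,0]], "newtons": 50}}

```text
time_s: 6.47
tool_pos: [0.4667, 0.2971, 0.2749]
tool_rot: [-89.7, -0.4, -19.9]
force: [0.5, 0.3, -1.6]
grip_width: 0.0456
```

```bash
python3 - <<'E'
from h import *
P,R,_=cur()
print(row([.6*np.cos(.21),.6*np.sin(.21),.27],toolR(86)))
p,_=tcp_for_corner(-.06,.08,0);print(p);
print(row(p,toolR(TZ)))
E
```

```text
[171.5, 5.3, -120.7, -0.3, -15.9, 0.4]
[ 0.60935054 -0.09496297  0.2606    ]
[267.7, 14.1, -320.0, -0.2, -32.1, 0.4]
```

>>> {"name": "move_arm", "arguments": {"moves": [[172,5,-121,0,-16,0.2],[172,5,-121,0,-16,0.2],[172,5,-121,0,-16,0.2],[172,5,-121,0,-16,0.2],[172,5,-121,0,-16,0.2],[172,5,-121,0,-16,0.2],[268,10,-320,0,-32,0.2],[268,10,-320,0,-32,0.2],[268,10,-320,0,-32,0.2],[268,10,-320,0,-32,0.2],[268,10,-320,0,-32,0.2],[268,10,-320,0,-32,0.2],[268,10,-320,0,-32,0.2],[268,10,-320,0,-32,0.2],[268,10,-320,0,-32,0.2]]}}

```text
time_s: 7.72
tool_pos: [0.6068, -0.0959, 0.2579]
tool_rot: [-89.8, 0.3, 12.1]
force: [0.5, 0.9, -3.2]
grip_width: 0.0459
```

```bash
python3 - <<'E'
from h import *
P,R,o=cur()
print(o['qpos'],o['tool_rot'])
p,_=tcp_for_corner(-.06,.08,0)
print(row(p,toolR(TZ)))
p,R=tcp_for_corner(-.06,.08,32); print(p,row(p,R))
E
```

```text
[ 46.02864142  20.38421297 -50.4190701   84.77102365  15.58496787
  82.54548913  97.38147911] [-89.82277231   0.31762167  12.11048222]
[2.7, -2.7, 0.4, -0.2, -0.0, -0.3]
[ 0.64592144 -0.0871095   0.24184552] [40.2, 15.8, 0.3, -0.2, 0.0, 31.7]
```

```bash
python3 - <<'E'
from h import *
P,R,o=cur()
for c in ('scene','top'):
    p,d=read_camera(c); W=cloud(c,d).reshape(-1,3); W=W[~np.isnan(W[:,0])]
    P,R,o=cur()
    l=R.inv().apply(W-P)*1000
    b=(abs(l[:,0])<25)&(abs(l[:,2])<35)&(l[:,1]>20)&(l[:,1]<80)
    q=l[b]; print(c,len(q))
    if len(q)>20:
        f=q[(q[:,0]>8)]; f=f[abs(f[:,2])<20]
        print(' face+x', len(f), np.median(f[:,0]).round(2), np.std(f[:,0]).round(2),'z ext',np.percentile(q[:,2],[0,2,50,98,100]).round(1),'x ext',np.percentile(q[:,0],[0,2,98,100]).round(1),'y ext',np.percentile(q[:,1],[2,98,100]).round(1))
    np.savez(c+'1.npz',p=p,d=d)
    # dock
    c0=C;cc,s=np.cos(np.radians(YAW)),np.sin(np.radians(YAW)); D=np.c_[(W[:,:2]-C)@np.array([[cc,-s],[s,cc]]),W[:,2]]*1000
    g=(abs(D[:,0]+23)<6)&(abs(D[:,1])<55)&(D[:,2]>20)&(D[:,2]<98)
    if g.sum()>50: 
        k=np.polyfit(D[g][:,1],D[g][:,0],1); print(' front',g.sum(),np.median(D[g][:,0]).round(2),k)
    e=(abs(D[:,2]-106)<4)&(abs(D[:,0])<22)&(abs(D[:,1])<75); print(' decky',np.percentile(D[e][:,1],[0.5,2,98,99.5]).round(1))
    e=(abs(D[:,2]-137)<5)&(abs(D[:,0])<40)&(abs(D[:,1])<40); print(' hood y',np.percentile(D[e][:,1],[0.5,2,98,99.5]).round(1),np.percentile(D[e][:,0],[0.5,2,98,99.5]).round(1))
p=np.load('scene1.npz')['p']; cv2.imwrite('pics/s3.png',cv2.resize(p[90:250,230:380,::-1],None,fx=3.5,fy=3.5,interpolation=cv2.INTER_CUBIC))
p=np.load('top1.npz')['p']; cv2.imwrite('pics/t3.png',cv2.resize(p[130:280,280:420,::-1],None,fx=3.5,fy=3.5,interpolation=cv2.INTER_CUBIC))
E
```

```text
scene 447
 face+x 326 12.43 1.21 z ext [-25.3 -24.7  -6.1  20.7  21.9] x ext [-15.4 -11.1  14.8  16. ] y ext [21.  72.8 74.6]
 front 921 -22.9 [-3.79868859e-03 -2.29491143e+01]
 decky [-61.6 -60.2  63.   63.2]
 hood y [-32.4 -28.4  35.2  35.5] [-28.1 -27.3  19.8  21.8]
top 0
 decky [-61.6 -61.2 -34.  -33.8]
 hood y [-34.  -33.9 -26.7 -26.7] [-25.5 -25.   20.1  20.6]
```

View pics/s3.png

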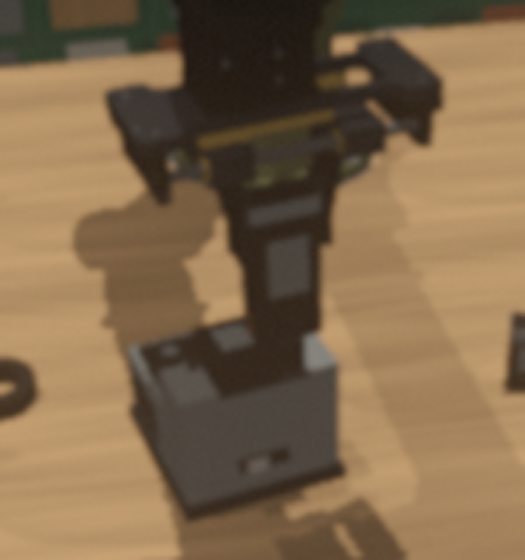

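View pics/t3.png

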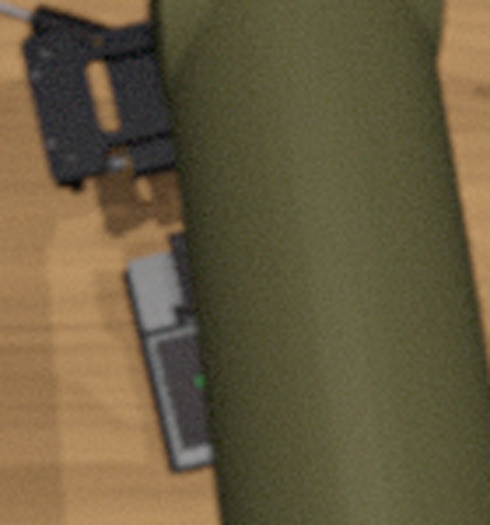

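```bash
python3 - <<'E'
from h import *
P,R,o=cur()
d=np.load('scene1.npz')['d']; W=cloud('scene',d).reshape(-1,3); W=W[~np.isnan(W[:,0])]
l=R.inv().apply(W-P)*1000
b=(abs(l[:,0]-13)<5)&(abs(l[:,2]+2)<17)&(l[:,1]>-15)&(l[:,1]<68)
q=l[b]; A=np.c_[q[:,1],q[:,2],np.ones(len(q))]
for _ in range(4):
    k,*_=np.linalg.lstsq(A,q[:,0],rcond=None); r=q[:,0]-A@k; g=abs(r)<2.5*r.std(); A,q=A[g],q[g]
print(len(q),k,r.std(), 'at y=74:',k@[74,-2,1], 'at y=0',k@[0,-2,1])
E
```

```text
438 [-5.51958836e-03  1.32750140e-02  1.25118131e+01] 1.153030251818252 at y=74: 12.076813499978412 at y=0 12.485263038650132
```

```bash
sed -i 's/^C=.*; YAW/C=np.array([.5381,-.1095]); YAW/' h.py; python3 - <<'E'
from h import *
for x,z,a in ((-.06,.06,30),(-.06,-.005,30)):
    p,R=tcp_for_corner(x,z,a); print(p.round(4),row(p,R))
E
```

```text
[ 0.6451 -0.0865  0.2236] [38.9, 35.1, 0.2, -0.1, 0.1, 29.8]
[ 0.6451 -0.0865  0.1586] [39.2, 100.1, 0.1, -0.1, 0.1, 29.8]
```

>>> {"name": "move_arm", "arguments": {"moves": [[10,8,0,0,0,7],[20,17,0,0,0,14],[30,25,0,0,0,21],[39,33,0,0,0,29.8],[39,35,0,0,0,29.8],[39,35,0,0,0,29.8],[39,35,0,0,0,29.8],[39,35,0,0,0,29.8]]}}

```text
time_s: 8.48
tool_pos: [0.6459, -0.0884, 0.2271]
tool_rot: [-90.0, 29.7, 12.1]
force: [0.2, 0.1, -2.5]
grip_width: 0.0458
```

```bash
python3 - <<'E'
from h import *
print(cur()[2]['qpos'],cur()[2]['tool_rot'])
for x,z,a in ((-.06,.06,30),(-.06,-.005,30)):
    p,R=tcp_for_corner(x,z,a); print(p.round(4),row(p,R))
E
```

```text
[ 20.49835823  46.78061188 -39.34145943  53.97786667  28.51974542
 116.66332387  91.88466448] [-90.03139564  29.72181001  12.06794699]
[ 0.6451 -0.0865  0.2236] [1.3, 3.2, 2.0, 0.0, -0.0, 0.3]
[ 0.6451 -0.0865  0.1586] [33.6, 59.7, 2.1, 0.0, -0.0, 0.3]
```

```bash
python3 - <<'E'
from h import *
for x,z,a in ((-.055,-.006,27),(-.0275,-.006,27)):
    p,R=tcp_for_corner(x,z,a); print(p.round(4),row(p,R))
E
```

```text
[ 0.6372 -0.0882  0.1601] [25.8, 62.4, 2.1, 0.0, -0.0, -2.7]
[ 0.6103 -0.094   0.1601] [1.9, 76.0, 2.0, 0.0, -0.0, -2.7]
```

>>> {"name": "move_arm", "arguments": {"moves": [[14,30,2,0,0,-1.4],[26,60,2,0,0,-2.7],[26,62,2,0,0,-2.7],[26,62,2,0,0,-2.7],[26,62,2,0,0,-2.7],[26,62,2,0,0,-2.7],[26,62,2,0,0,-2.7]]}}

```text
time_s: 9.07
tool_pos: [0.6382, -0.0886, 0.1604]
tool_rot: [-90.0, 27.1, 12.0]
force: [0.9, -0.4, -3.5]
grip_width: 0.0455
```

```bash
python3 - <<'E'
from h import *
print(cur()[2]['qpos'],cur()[2]['tool_rot'])
for x,z,a in ((-.055,-.006,27),(-.0275,-.006,27),(-.0275,.0,27)):
    p,R=tcp_for_corner(x,z,a); print(p.round(4),row(p,R))
p,d=read_camera('scene');cv2.imwrite('pics/s4.png',cv2.resize(p[90:250,230:380,::-1],None,fx=3.5,fy=3.5,interpolation=cv2.INTER_CUBIC))
E
```

```text
[ 23.63791695  45.9988733  -39.93265207  63.03992943  28.03634226
 106.88093716  90.11443686] [-90.00787806  27.05810929  12.01120016]
[ 0.6372 -0.0882  0.1601] [-0.7, 0.6, 0.6, -0.0, -0.1, -0.1]
[ 0.6103 -0.094   0.1601] [-25.2, 13.2, 0.6, -0.0, -0.1, -0.1]
[ 0.6103 -0.094   0.1661] [-27.9, 7.8, 0.6, -0.0, -0.1, -0.1]
```

View pics/s4.png

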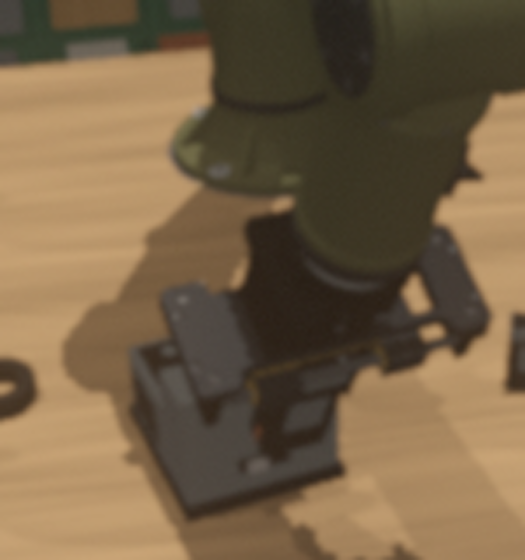

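>>> {"name": "move_arm", "arguments": {"moves": [[-7,4,0.5,0,0,0],[-14,7.5,0.5,0,0,0],[-19,10,0.5,0,0,0],[-22,11.5,0.5,0,0,0],[-25,13,0.5,0,0,0],[-25,13,0.5,0,0,0],[-25,13,0.5,0,0,0]]}}

```text
time_s: 9.7
tool_pos: [0.6101, -0.0939, 0.1577]
tool_rot: [-89.9, 27.2, 12.1]
force: [2.1, 0.6, -3.3]
grip_width: 0.0458
```

```bash
cat >> h.py <<'E'
def st():
    """corner in dock frame & tilt"""
    P,R,o=cur(); k=P+R.apply([-.014,L,0]); c,s=np.cos(np.radians(YAW)),np.sin(np.radians(YAW))
    d=k[:2]-C; t=np.degrees(np.arcsin(-R.as_matrix()[:2,1]@np.array([-c,-s]))) 
    f=o['force']; print('corner',np.round([1e3*(c*d[0]+s*d[1]),1e3*(-s*d[0]+c*d[1]),1e3*(k[2]-.106)],1),'tilt',t.round(1),'F dock',np.round([c*f[0]+s*f[1],-s*f[0]+c*f[1],f[2]],1),'t',o['time_s'].__round__(2),'q6',o['qpos'][5].round(1))
E
python3 - <<'E'
from h import *
st()
base=cur()
import math
for th in (.25,.5,.75,.9):
    x=-.0275+.052*(1-math.cos(th)); z=-.006+.052*math.sin(th)
    p,R=tcp_for_corner(x,z,27); print(th,round(x,4),round(z,4),row(p,R))
E
```

```text
corner [-27.1  -0.3  -8.3] tilt 27.2 F dock [-2.2 -0.1 -3.3] t 9.7 q6 104.7
0.25 -0.0259 0.0069 [-8.3, -13.0, -0.1, -0.1, -0.0, -0.2]
0.5 -0.0211 0.0189 [-18.0, -21.5, -0.1, -0.1, -0.0, -0.2]
0.75 -0.0135 0.0294 [-29.6, -27.4, -0.1, -0.1, -0.0, -0.2]
0.9 -0.0078 0.0347 [-37.1, -29.5, -0.1, -0.1, -0.0, -0.2]
```

>>> {"name": "move_arm", "arguments": {"moves": [[-3,-5,0,0,0,0],[-6,-10,0,0,0,0],[-9,-14,0,0,0,0],[-13,-18,0,0,0,0],[-18,-21.5,0,0,0,0],[-18,-21.5,0,0,0,0]]}}

```text
time_s: 10.2
tool_pos: [0.6031, -0.0954, 0.1866]
tool_rot: [-90.0, 27.3, 12.0]
force: [2.0, 0.6, -4.0]
grip_width: 0.0459
```

```bash
python3 - <<'E'
from h import *
st()
p,d=read_camera('scene');cv2.imwrite('pics/s5.png',cv2.resize(p[90:250,230:380,::-1],None,fx=3.5,fy=3.5,interpolation=cv2.INTER_CUBIC))
E
```

```text
corner [-19.9  -0.2  20.7] tilt 27.3 F dock [-2.1 -0.2 -4. ] t 10.2 q6 106.9
```

View pics/s5.png

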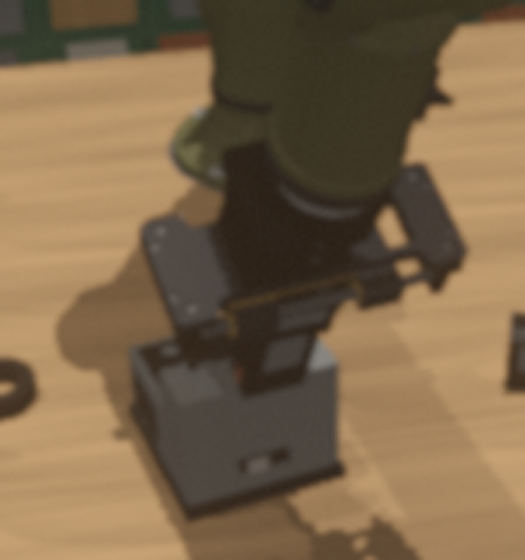

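```bash
python3 - <<'E'
from h import *
p,d=read_camera('top');cv2.imwrite('pics/t5.png',cv2.resize(p[130:280,280:420,::-1],None,fx=3.5,fy=3.5,interpolation=cv2.INTER_CUBIC))
for c in ('scene','top'):
    _,d=read_camera(c) if c=='scene' else (0,d)
    W=cloud(c,d).reshape(-1,3);W=W[~np.isnan(W[:,0])]
    cc,s=np.cos(np.radians(YAW)),np.sin(np.radians(YAW)); D=np.c_[(W[:,:2]-C)@np.array([[cc,-s],[s,cc]]),W[:,2]-.106]*1000
    b=(abs(D[:,1])<36)&(D[:,2]>12)&(D[:,2]<75)&(D[:,0]>-35)&(D[:,0]<60)
    Q=D[b]
    print(c,len(Q))
    for y in range(-36,36,12):
        q=Q[(Q[:,1]>=y)&(Q[:,1]<y+12)]
        print(y,len(q),q[np.argsort(q[:,0])][::max(1,len(q)//8)].round(0).tolist()[:9])
st()
E
```

```text
scene 76
-36 0 []
-24 0 []
-12 0 []
0 0 []
12 28 [[-35.0, 24.0, 17.0], [-29.0, 24.0, 22.0], [-28.0, 23.0, 36.0], [-23.0, 24.0, 30.0], [-15.0, 18.0, 33.0], [-15.0, 23.0, 33.0], [-13.0, 20.0, 35.0], [-12.0, 22.0, 44.0], [-9.0, 21.0, 38.0]]
24 48 [[-26.0, 30.0, 34.0], [-21.0, 25.0, 32.0], [-16.0, 29.0, 30.0], [-14.0, 25.0, 34.0], [-13.0, 28.0, 31.0], [-10.0, 34.0, 37.0], [-7.0, 36.0, 39.0], [3.0, 35.0, 29.0]]
top 0
-36 0 []
-24 0 []
-12 0 []
0 0 []
12 0 []
24 0 []
corner [-20.6  -0.3  19.3] tilt 27.2 F dock [-3.8  0.5 -4.2] t 10.35 q6 106.7
```

View pics/t5.png

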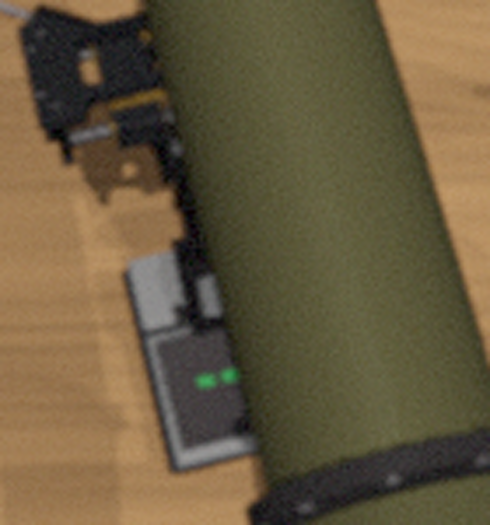

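```bash
python3 - <<'E'
from h import *
import math
def f(th,s,a):
    lx=.018-.052*math.cos(th); lz=.004+.052*math.sin(th); ar=math.radians(a)
    return lx+s*math.sin(ar), lz-s*math.cos(ar)
st()
for th,s,a in ((.7,.011,26),(.85,.012,24),(1.0,.015,21),(1.1,.018,18),(1.2,.022,15)):
    x,z=f(th,s,a); p,R=tcp_for_corner(x,z,a); print(th,round(x*1e3,1),round(z*1e3,1),row(p,R))
E
```

```text
corner [-20.6  -0.3  19.3] tilt 27.2 F dock [-3.8  0.5 -4.2] t 10.35 q6 106.7
0.7 -16.9 27.6 [-8.6, -6.0, -0.2, -0.1, -0.0, -1.2]
0.85 -11.4 32.1 [-18.2, -7.9, -0.2, -0.1, -0.0, -3.2]
1.0 -4.7 33.8 [-28.9, -6.7, -0.2, -0.1, -0.0, -6.2]
1.1 -0.0 33.2 [-36.8, -4.3, -0.2, -0.1, -0.0, -9.2]
1.2 4.9 31.2 [-44.2, -0.3, -0.2, -0.1, -0.0, -12.2]
```

>>> {"name": "move_arm", "arguments": {"moves": [[-4,-3,0,0,0,-0.6],[-8.6,-6,0,0,0,-1.2],[-13,-7.2,0,0,0,-2.2],[-18.2,-8,0,0,0,-3.2],[-23.5,-7.5,0,0,0,-4.7],[-29,-7,0,0,0,-6.2],[-33,-6,0,0,0,-7.7],[-37,-4.5,0,0,0,-9.2],[-40.5,-2.5,0,0,0,-10.7],[-44,-0.5,0,0,0,-12.2],[-44,-0.5,0,0,0,-12.2],[-44,-0.5,0,0,0,-12.2]]}}

```text
time_s: 11.35
tool_pos: [0.5648, -0.1039, 0.2068]
tool_rot: [-90.0, 15.0, 12.0]
force: [4.0, 0.8, -2.8]
grip_width: 0.0457
```

```bash
python3 - <<'E'
from h import *
import math
def f(th,s,a):
    lx=.018-.052*math.cos(th); lz=.004+.052*math.sin(th); ar=math.radians(a)
    return lx+s*math.sin(ar), lz-s*math.cos(ar)
st()
for th,s,a in ((1.25,.028,12),(1.35,.034,8),(1.42,.040,4),(1.49,.045,0)):
    x,z=f(th,s,a); p,R=tcp_for_corner(x,z,a); print(th,round(x*1e3,1),round(z*1e3,1),row(p,R))
p,d=read_camera('scene');cv2.imwrite('pics/s6.png',cv2.resize(p[90:250,230:380,::-1],None,fx=3.5,fy=3.5,interpolation=cv2.INTER_CUBIC))
p,d=read_camera('top');cv2.imwrite('pics/t6.png',cv2.resize(p[130:280,280:420,::-1],None,fx=3.5,fy=3.5,interpolation=cv2.INTER_CUBIC))
E
```

```text
corner [ 5.6  0.1 32.4] tilt 15.0 F dock [-4.1  0.1 -2.8] t 11.35 q6 92.7
1.25 7.4 26.0 [-4.1, 6.1, 0.1, 0.0, -0.1, -3.0]
1.35 11.3 21.1 [-11.8, 11.3, 0.1, 0.0, -0.1, -7.0]
1.42 13.0 15.5 [-17.3, 16.9, 0.1, 0.0, -0.1, -11.0]
1.49 13.8 10.8 [-22.1, 21.9, 0.1, 0.0, -0.1, -15.0]
```

View pics/s6.png

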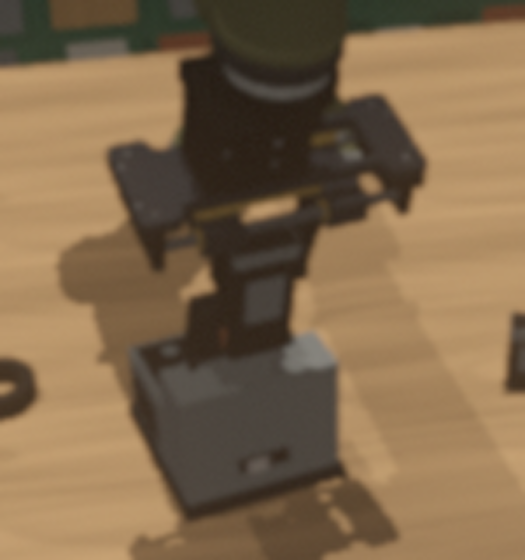

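View pics/t6.png

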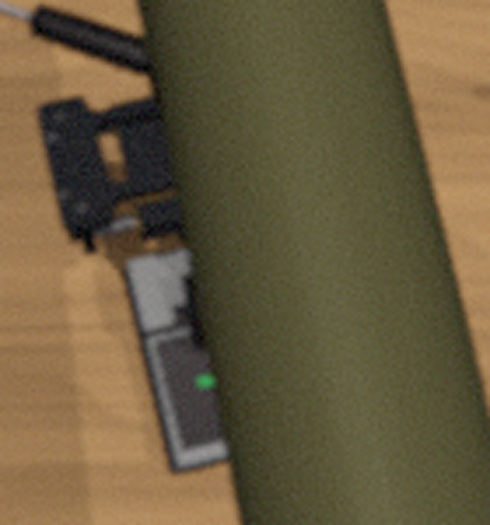

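The cover stands open behind the pack (dark panel at about (205, 325) in the zoom). I'll continue turning the pack upright over the well.

>>> {"name": "move_arm", "arguments": {"moves": [[-2,3,0,0,0,-1.5],[-4,6,0,0,0,-3],[-8,8.5,0,0,0,-5],[-12,11.5,0,0,0,-7],[-15,14,0,0,0,-9],[-17.5,17,0,0,0,-11],[-20,19.5,0,0,0,-13],[-22,22,0,0,0,-15],[-22,22,0,0,0,-15],[-22,22,0,0,0,-15],[-22,22,0,0,0,-15]]}}

```text
time_s: 12.37
tool_pos: [0.5389, -0.1089, 0.1899]
tool_rot: [-89.9, 0.2, 12.1]
force: [3.0, 0.0, -4.3]
grip_width: 0.0458
```

```bash
cat > look.py <<'E'
from h import *
import sys
st()
P,R,o=cur()
p,d=read_camera('scene');cv2.imwrite(f'pics/{sys.argv[1]}.png',cv2.resize(p[90:250,230:380,::-1],None,fx=3.5,fy=3.5,interpolation=cv2.INTER_CUBIC))
W=cloud('scene',d).reshape(-1,3);W=W[~np.isnan(W[:,0])]
cc,s=np.cos(np.radians(YAW)),np.sin(np.radians(YAW)); D=np.c_[(W[:,:2]-C)@np.array([[cc,-s],[s,cc]]),W[:,2]-.106]*1000
g=(abs(D[:,0]+23)<7)&(abs(D[:,1])<50)&(D[:,2]>-86)&(D[:,2]<-8); print('front x med',np.median(D[g][:,0]).round(2))
e=(abs(D[:,2])<4)&(D[:,0]<20)&(D[:,0]>-20)&(abs(D[:,1])<75); print('deck y',np.percentile(D[e][:,1],[0.5,2,98,99.5]).round(1),e.sum())
e=(D[:,2]<-10)&(D[:,2]>-80)&(abs(D[:,0]+23)<7)&(abs(D[:,1])<75); print('frontface y',np.percentile(D[e][:,1],[0.5,2,98,99.5]).round(1),e.sum())
l=R.inv().apply(W-P)*1000
b=(abs(l[:,0]-13)<5)&(abs(l[:,2]+1)<35)&(l[:,1]>18)&(D[:,2]>6); q=l[b]
print('pack face toolx',np.median(q[:,0]).round(2),'z ext',np.percentile(q[:,2],[0.5,2,98,99.5]).round(1),len(q))
E
python3 look.py s7
```

```text
corner [13.3 -0.6  9.3] tilt 0.2 F dock [-2.9  0.6 -4.3] t 12.37 q6 72.5
front x med -21.69
deck y [-59.4 -57.8  63.7  63.8] 297
frontface y [-60.5 -59.5  63.   64.2] 969
pack face toolx 12.73 z ext [-23.8 -23.5  20.1  21.1] 323
```

View pics/s7.png

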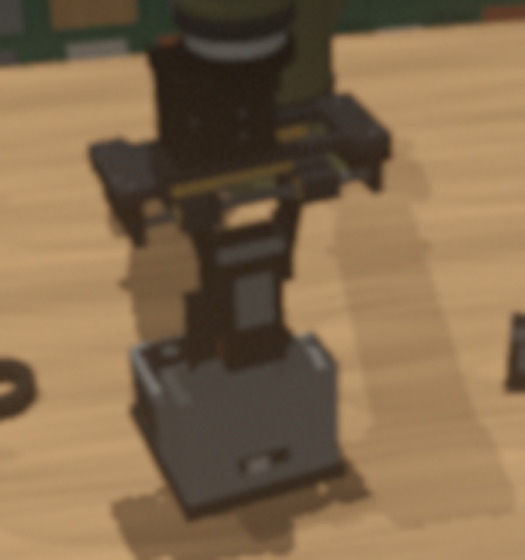

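>>> {"name": "move_arm", "arguments": {"moves": [[-0.7,0,-0.8,0,0,-0.2],[-0.7,0,-0.8,0,0,-0.2],[-0.7,3,-0.8,0,0,-0.2],[-0.7,6,-0.8,0,0,-0.2],[-0.7,8,-0.8,0,0,-0.2],[-0.7,8,-0.8,0,0,-0.2]]}}

```text
time_s: 12.92
tool_pos: [0.5382, -0.1104, 0.1816]
tool_rot: [-90.0, -0.1, 12.0]
force: [3.4, -1.0, -3.0]
grip_width: 0.0458
```

```bash
python3 look.py s8
```

```text
corner [14.   0.8  1. ] tilt -0.1 F dock [-3.1  1.7 -3. ] t 12.92 q6 71.3
front x med -21.58
deck y [-59.9 -58.4  63.1  63.8] 299
frontface y [-60.6 -58.5  63.   64. ] 970
pack face toolx 12.81 z ext [-24.1 -23.9  21.   21.6] 304
```

>>> {"name": "move_arm", "arguments": {"moves": [[-0.2,2,0.4,0,0,0],[-0.2,4,0.4,0,0,0],[-0.2,6,0.4,0,0,0],[-0.2,6,0.4,0,0,0]]}}

```text
time_s: 13.3
tool_pos: [0.538, -0.1099, 0.1757]
tool_rot: [-90.0, -0.1, 12.0]
force: [3.2, -0.5, -4.2]
grip_width: 0.0461
```

```bash
python3 -c "
from h import *
st()"
```

```text
corner [14.   0.3 -4.9] tilt -0.1 F dock [-3.   1.2 -4.2] t 13.3 q6 70.7
```

>>> {"name": "move_arm", "arguments": {"moves": [[0,3,0,0,0,0],[0,6,0,0,0,0],[0,9,0,0,0,0],[0,12,0,0,0,0],[0,15,0,0,0,0],[0,18,0,0,0,0],[0,18,0,0,0,0]]}}

```text
time_s: 13.88
tool_pos: [0.5378, -0.1099, 0.1573]
tool_rot: [-89.9, -0.1, 12.0]
force: [3.7, -0.7, -4.0]
grip_width: 0.0455
```

```bash
python3 -c "
from h import *
st()"
```

```text
corner [ 14.3   0.2 -23.3] tilt -0.1 F dock [-3.5  1.5 -4. ] t 13.88 q6 68.8
```

>>> {"name": "move_arm", "arguments": {"moves": [[0,3,0,0,0,0],[0,6,0,0,0,0],[0,9,0,0,0,0],[0,12,0,0,0,0],[0,15,0,0,0,0],[0,18,0,0,0,0],[0,18,0,0,0,0]]}}

```text
time_s: 14.47
tool_pos: [0.5384, -0.1098, 0.14]
tool_rot: [-90.0, -0.1, 12.1]
force: [3.9, -1.1, 0.7]
grip_width: 0.0456
```

```bash
python3 look.py s9
```

```text
corner [ 13.6   0.3 -40.7] tilt -0.1 F dock [-3.5  1.9  0.7] t 14.47 q6 66.9
front x med -21.65
deck y [-59.2 -58.2  63.3  63.8] 329
frontface y [-60.4 -59.3  62.9  64. ] 975
pack face toolx 12.98 z ext [-24.  -23.9  20.3  20.6] 57
```

View pics/s9.png

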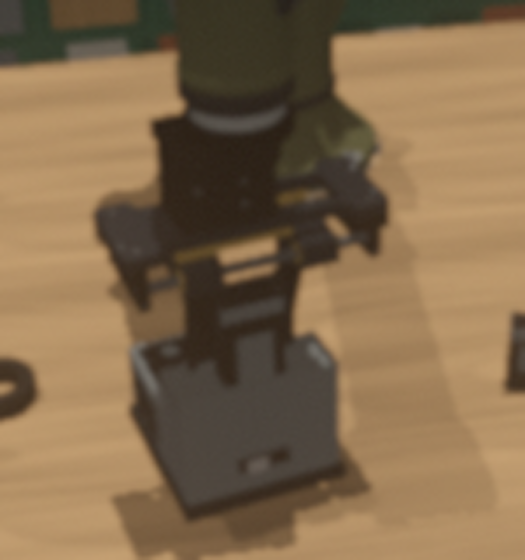

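>>> {"name": "move_arm", "arguments": {"moves": [[0,3,0,0,0,0],[0,6,0,0,0,0],[0,9,0,0,0,0],[0,12,0,0,0,0],[0,15,0,0,0,0],[0,16,0,0,0,0],[0,16,0,0,0,0]]}}

```text
time_s: 15.1
tool_pos: [0.5383, -0.1098, 0.1237]
tool_rot: [-90.0, -0.1, 12.1]
force: [4.7, -2.5, -0.9]
grip_width: 0.0455
```

```bash
python3 -c "
from h import *
st()"
```

```text
corner [ 13.7   0.2 -56.9] tilt -0.1 F dock [-4.1  3.4 -0.9] t 15.1 q6 65.2
```

>>> {"name": "move_arm", "arguments": {"moves": [[0,0,0,0,0,0],[0,0,0,0,0,0],[0,0,0,0,0,0],[0,0,0,0,0,0]], "claw": 54}}

```text
time_s: 15.43
tool_pos: [0.5375, -0.1083, 0.1236]
tool_rot: [-89.8, -0.0, 12.1]
force: [2.3, 2.1, -0.9]
grip_width: 0.0536
```

```bash
python3 look.py s10
```

```text
corner [ 14.3  -1.5 -57. ] tilt -0.0 F dock [-2.6 -1.6 -0.9] t 15.43 q6 65.3
front x med -21.62
deck y [-59.2 -58.1  63.7  63.9] 287
frontface y [-60.8 -59.2  63.2  63.8] 974
  return _methods._mean(a, axis=axis, dtype=dtype,
  ret = ret.dtype.type(ret / rcount)
Traceback (most recent call last):
  File "look.py", line 13, in <module>
    print('pack face toolx',np.median(q[:,0]).round(2),'z ext',np.percentile(q[:,2],[0.5,2,98,99.5]).round(1),len(q))
                                                               ~~~~~~~~~~~~~^^^^^^^^^^^^^^^^^^^^^^^^
IndexError: index -1 is out of bounds for axis 0 with size 0
```

View pics/s10.png

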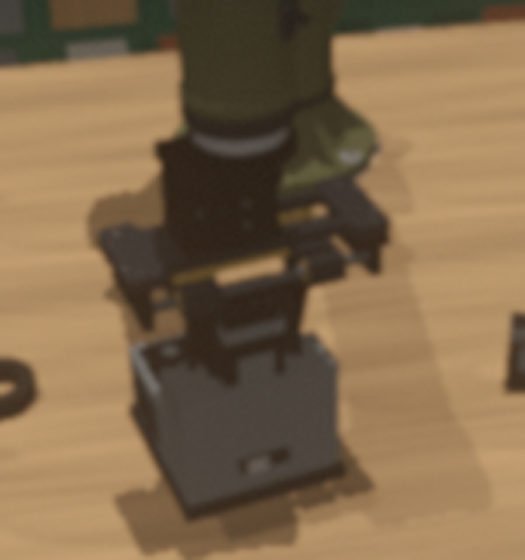

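>>> {"name": "move_arm", "arguments": {"moves": [[0,-6,-1.7,0,0,0],[0,-13,-1.7,0,0,0],[0,-20,-1.7,0,0,0],[0,-26,-1.7,0,0,0],[0,-26,-1.7,0,0,0]]}}

```text
time_s: 15.9
tool_pos: [0.5389, -0.1121, 0.1519]
tool_rot: [-90.1, -0.2, 12.0]
force: [0.8, 0.3, -0.2]
grip_width: 0.0537
```

>>> {"name": "move_arm", "arguments": {"moves": [[0,0,0,0,0,0],[0,0,0,0,0,0],[0,0,0,0,0,0],[0,0,0,0,0,0],[0,0,0,0,0,0],[0,0,0,0,0,0]], "claw": 40, "newtons": 50}}

```text
time_s: 16.4
tool_pos: [0.5387, -0.1112, 0.1503]
tool_rot: [-90.0, -0.1, 12.1]
force: [1.4, 0.5, 4.5]
grip_width: 0.0456
```

```bash
sed -i '$d' look.py; python3 look.py s11
```

```text
corner [ 13.6   1.7 -30.3] tilt -0.1 F dock [-1.5 -0.2  4.5] t 16.4 q6 68.0
front x med -21.68
deck y [-59.3 -58.3  63.4  64. ] 314
frontface y [-60.5 -59.3  63.   63.8] 967
```

View pics/s11.png

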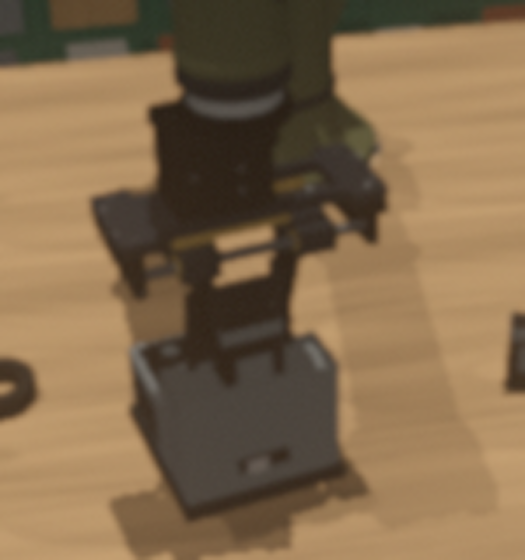

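>>> {"name": "move_arm", "arguments": {"moves": [[0,3,0,0,0,0],[0,6,0,0,0,0],[0,9,0,0,0,0],[0,12,0,0,0,0],[0,15,0,0,0,0],[0,18,0,0,0,0],[0,18,0,0,0,0]]}}

```text
time_s: 17.03
tool_pos: [0.5383, -0.1112, 0.1312]
tool_rot: [-89.9, -0.1, 12.1]
force: [2.1, 1.4, -0.8]
grip_width: 0.0455
```

>>> {"name": "move_arm", "arguments": {"moves": [[0,1,0,0,0,0],[0,2,0,0,0,0],[0,2,0,0,0,0]]}}

```text
time_s: 17.28
tool_pos: [0.5384, -0.1112, 0.1299]
tool_rot: [-89.9, -0.1, 12.1]
force: [0.5, 0.6, 2.2]
grip_width: 0.0457
```

>>> {"name": "move_arm", "arguments": {"moves": [[0,0.5,0,0,0,0],[0,1,0,0,0,0],[0,1,0,0,0,0]]}}

```text
time_s: 17.53
tool_pos: [0.5384, -0.1113, 0.1292]
tool_rot: [-90.0, -0.1, 12.0]
force: [0.4, 1.4, 4.2]
grip_width: 0.0455
```

>>> {"name": "move_arm", "arguments": {"moves": [[0,0.5,0,0,0,0],[0,1,0,0,0,0],[0,1,0,0,0,0]]}}

```text
time_s: 17.78
tool_pos: [0.5384, -0.1113, 0.1281]
tool_rot: [-89.9, -0.1, 12.0]
force: [0.4, 1.0, 5.8]
grip_width: 0.0458
```

>>> {"name": "move_arm", "arguments": {"moves": [[0,0.5,0,0,0,0],[0,1,0,0,0,0],[0,1,0,0,0,0]]}}

```text
time_s: 18.03
tool_pos: [0.5384, -0.1113, 0.1271]
tool_rot: [-90.0, -0.1, 12.0]
force: [-0.1, 1.0, 5.3]
grip_width: 0.0455
```

>>> {"name": "move_arm", "arguments": {"moves": [[0,0.5,0,0,0,0],[0,1,0,0,0,0],[0,1,0,0,0,0]]}}

```text
time_s: 18.28
tool_pos: [0.5383, -0.1113, 0.1261]
tool_rot: [-89.9, -0.1, 12.0]
force: [0.3, 1.3, 4.8]
grip_width: 0.0454
```

>>> {"name": "move_arm", "arguments": {"moves": [[0,0.5,0,0,0,0],[0,1,0,0,0,0],[0,1,0,0,0,0]]}}

```text
time_s: 18.53
tool_pos: [0.5383, -0.1113, 0.1255]
tool_rot: [-90.0, -0.1, 12.0]
force: [-1.8, 0.5, 8.8]
grip_width: 0.0454
```

>>> {"name": "move_arm", "arguments": {"moves": [[0,0.5,0,0,0,0],[0,1,0,0,0,0],[0,1,0,0,0,0]]}}

```text
time_s: 18.78
tool_pos: [0.5383, -0.1113, 0.1251]
tool_rot: [-90.0, -0.1, 12.0]
force: [-4.1, 1.6, 12.0]
grip_width: 0.0453
```

>>> {"name": "move_arm", "arguments": {"moves": [[0,0.5,0,0,0,0],[0,1,0,0,0,0],[0,1,0,0,0,0]]}}

```text
time_s: 19.03
tool_pos: [0.5383, -0.1113, 0.1248]
tool_rot: [-90.0, -0.0, 12.0]
force: [-4.9, 1.8, 16.5]
grip_width: 0.0453
```

```bash
python3 look.py s12; python3 - <<'E'
from h import *
o=cur()[2]; print(o['force'],o['wrist_torque'])
E
```

```text
corner [ 14.1   1.8 -55.8] tilt -0.0 F dock [ 4.4 -2.8 16.5] t 19.03 q6 65.4
front x med -21.63
deck y [-59.1 -58.1  62.9  63.4] 299
frontface y [-60.5 -58.8  62.6  63.8] 968
[-4.50744176  1.87552895 16.22911209] [0.51531418 1.2000997  0.10871335]
```

View pics/s12.png

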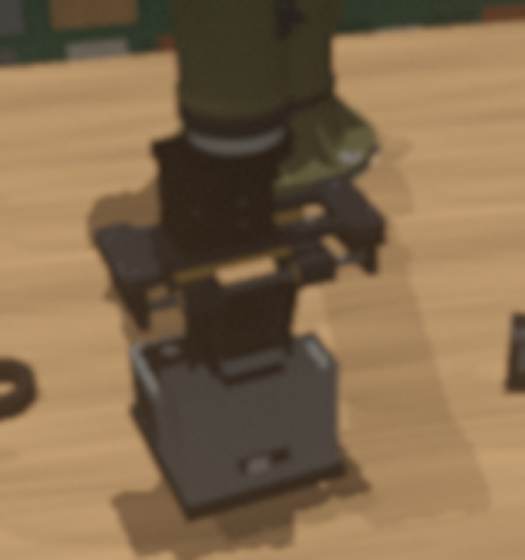

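>>> {"name": "move_arm", "arguments": {"moves": [[0,0,0,0,0,0],[0,0,0,0,0,0],[0,0,0,0,0,0],[0,0,0,0,0,0]], "claw": 54}}

```text
time_s: 19.42
tool_pos: [0.5387, -0.1115, 0.1227]
tool_rot: [-90.0, -0.1, 12.0]
force: [2.6, 0.7, 1.4]
grip_width: 0.0533
```

```bash
python3 -c "
from h import *
st(); print(cur()[0])"
```

```text
corner [ 13.7   2.  -57.9] tilt -0.1 F dock [-2.7 -0.1  1.4] t 19.42 q6 65.2
[ 0.53867101 -0.11150558  0.12273899]
```

The hand came free and sank 2 mm with no force. So the 12 N/mm stiffness I felt was the contact block acting through the pack. Now I'll withdraw straight up.

>>> {"name": "move_arm", "arguments": {"moves": [[0,-5,0,0,0,0],[0,-12,0,0,0,0],[0,-20,0,0,0,0],[0,-30,0,0,0,0],[0,-45,0,0,0,0],[0,-65,0,0,0,0],[0,-90,0,0,0,0],[0,-120,0,0,0,0],[0,-150,0,0,0,0],[0,-150,0,0,0,0],[0,-150,0,0,0,0]]}}

```text
time_s: 20.33
tool_pos: [0.5388, -0.1117, 0.2757]
tool_rot: [-90.1, -0.2, 12.0]
force: [-0.4, 0.0, -1.2]
grip_width: 0.0541
```

```bash
python3 look.py s13
```

```text
corner [13.5  2.5 95. ] tilt -0.2 F dock [ 0.4 -0.1 -1.2] t 20.33 q6 81.2
front x med -21.75
deck y [-59.5 -58.8  63.5  63.8] 182
frontface y [-60.4 -59.   63.2  64.1] 975
```

View pics/s13.png

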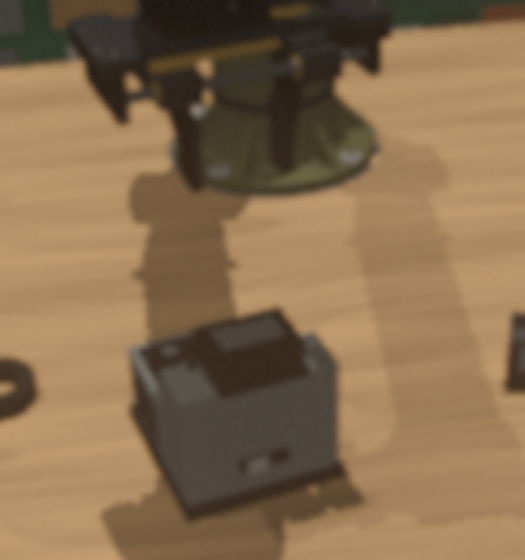

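The cover is shut over the well in the picture (hood top near (245, 330) in the zoom). I'll check its angle against the first picture before handing in.

```bash
python3 - <<'E'
from h import *
_,d1=read_camera('scene')
for nm,d in (('before',np.load('scene.npz')['d']),('now',d1)):
    W=cloud('scene',d).reshape(-1,3);W=W[~np.isnan(W[:,0])]
    cc,s=np.cos(np.radians(YAW)),np.sin(np.radians(YAW)); D=np.c_[(W[:,:2]-C)@np.array([[cc,-s],[s,cc]]),W[:,2]-.106]*1000
    g=(abs(D[:,0]+2)<18)&(abs(D[:,1]-2)<26)&(D[:,2]>22)&(D[:,2]<60); Q=D[g]
    k=np.linalg.lstsq(np.c_[Q[:,:2],np.ones(len(Q))],Q[:,2],rcond=None)[0]; print(nm,g.sum(),k.round(4),np.median(Q[:,2]).round(2))
o=cur()[2]; print(o['force'],o['time_s'],o['grip_width'])
E
```

```text
before 167 [ 1.70000e-03 -3.90000e-03  3.23472e+01] 32.46
now 169 [ 8.30000e-03 -5.90000e-03  3.23904e+01] 32.38
[-1.03376579 -0.50270399  0.01979607] 20.4333 0.054383434977836764
```

Height and slope match the first picture to within 0.01 rad, so the cover is shut and the arm is clear. I'll hand in.

```bash
python3 -c "
from cell import job
print(job.sign_off())"
```

```text
the job is handed in; nothing more can be done
None
```

The battery pack is in the charging dock with the cover shut over it. I handed the job in at about 20.4 s of the 72 s; no verdict is reported.

**What I did:** I gripped the tall pack and tilted it 27° to lift the cover with its lower end. I then brought it upright over the well with the cover leaning on it and lowered it in. About 57 mm down I regripped higher and pushed in 1 mm steps until I felt the contact block.

**Last checks**
- **Home:** the pack's underside came to about 82 mm below the deck. The push force rose from about 5 N to 16.5 N, at roughly 12–15 N/mm, which means the contact block was pressed in by about 0.9 mm. When I let go, the hand dropped 2 mm without resistance, so it was the pack and not the hand that was bearing.
- **Cover:** the hood's height (32.4 mm against 32.5 mm before the start) and slope match the first picture to within 0.01 rad.
- **Robot:** the arm was well clear, with no contact force.

**Not settled**
- **Pack depth:** the pack can't be seen under the shut cover, so its final depth comes from the arm's readings before release.
- **Camera offset:** the scene camera read about 1.5–2 mm off. I corrected for it by comparing the pack and dock in the same picture.
- **Other things on the bench:** I did not re-measure them. The arm carried the pack well above them and did not touch them as far as I could tell.

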